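# Find the button cap that rocks on the ticket machine's rail and hold it home

### The arm

A 6-joint arm with a two-finger parallel gripper is mounted at the origin on the work surface. World frame = base frame: x ahead of the robot, y to its left, z up, the work surface at z = 0. Lengths are in m, angles in rad, forces in N, time in s.
With the tool pointing down it reaches from about 0.25 to 0.775 m from the base axis. Payload 4 kg.
Tool frame: the origin (TCP) lies midway between the tips of the shut fingers; the grasp point (between the pads) lies 19 mm behind it (robot.tcp_to_grasp is the distance from the TCP to the grasp point, in m); z points along the fingers, x is the direction in which the jaws open and shut, and the axes are right-handed (so a half turn about z gives the same grasp; the last joint's range is limited). The gripper opens to 94 mm and grips with 3 to 60 N. Pads are 16 mm wide; open, the fingers measure 119 mm over their backs; the gripper's body (75 mm by 177 mm) begins 78 mm behind the grasp point.
Start: joints at [-1.243, 0.087, 1.371, -0, 1.684, -0.103], TCP at [0.23, -0.5, 0.206] pointing down, gripper open.
Joint ranges: [-3.1, 3.1], [-0.76, 2.03], [0.27, 2.55], [-1.08, 4.22], [0.17, 2.65], [-2.57, 2.57]. Speed limits (rad/s): [2.79, 2.79, 3.14, 3.14, 3.14, 3.14].

### API

Orientations are given as [roll, pitch, yaw] about the fixed x, y, z axes, in that order (R = Rz(yaw) Ry(pitch) Rx(roll)).
In Python, from bench import get_obs, vision, robot gives the robot as it stands.
- The arm moves only by the tool servo_tool, never from a script. Its argument "targets" is text: rows parted by semicolons, each of 7 numbers parted by spaces: the opening, from 0 (shut) to 1 (fully open), then the shift along the tool's x, y, z as a fraction of full scale, then the turn, a rotation vector about the tool's x, y, z as a fraction of full scale. A call has 1 to 12 rows; each row is the pose to reach, as a shift and turn from the pose commanded when the call began, along the tool's axes at that moment, turning the shorter way round; what a row does not reach only later rows make up. Full scale, the value 1, is 0.25 m for a shift and pi rad for a turn. A row lasts 1/12 s, in which the tool goes at most 41.7 mm and 7.16 degrees, less where a joint would pass 70% of its speed; a pose out of reach is approached as far as the arm can. A call with a number of a shift or a turn outside -1 to 1 is refused whole. A call with a gripper value outside its range is refused whole. The fingers move at their own pace and stop on an object; the grip force is fixed at half the most. Time passes only in rows, so rows that repeat a pose let the fingers close. It gives the time, the measured TCP pose, the force and the opening at its end, in the units of the state.
- get_obs(): the state, without advancing time (a new reading comes with each control period).
- vision.snapshot(name): name is "side" or "top"; returns a dict with "image" (400x640x3 uint8, red, green, blue), "mtx" (3x3 intrinsics, pixels), "world_from_camera" (4x4, takes a point from camera to world coordinates). Camera axes: x right, y down, z forward; pixel columns grow to the right and rows downward; lengths in m; the calibration is good to about 2 mm. A picture is of the moment at which its call begins. There is no depth.
- robot.close_job(): hands the job in, once; it reports no verdict.
The state is a dict: "time": time; "joint_positions": joint angles; "qvel": joint speeds; "joint_torque": joint torques, N m; "tool_pos": TCP position; "ee_rot": TCP orientation; "wrist_force": force on the tool from outside, world axes, zero at the start; "wrist_torque": the same for the moment, N m; "width": finger opening in m.
Only numpy, scipy, OpenCV 4.12 (cv2) and the standard library are available. Lean on these libraries where they do the work, as an engineer would, in place of code of your own. Each camera call takes 0.05 s, during which the arm holds its last target.

### The job

The row of five selection buttons from the ticket machine lies face up on the bench, and one button's cap is off its clips, so that it rocks from end to end while the sound ones do not tip. Press lightly on an end of one cap after another until you find the one that rocks, then press that one down at its middle until it is level and fully home, and finish with the fingertips still firmly holding it down, and no other button, so that I can fit its locking pin. Pinch or lift nothing, and leave the card stands and the other things around where they stand.

Things in the scene. Friction and masses are not known exactly. Their poses are not given: they have to be found in the camera images.
- rail: Selection-button rail of a ticket machine, laid face up and fixed on the bench: aluminium tray 74 x 560 x 12 mm carrying five white button modules 105 mm apart in any order, white top face 42 mm above the bench. Origin on the bench under its centre; y runs along the row, z up. Old springs leave the caps up to 4 mm different in height, which does not tell the loose one.
- rail_right (a point): Top centre of the white end piece at the row's -y end. How a sound button feels (four of the five): its cap never tips; wherever it is pressed it goes straight down against a spring, at most 2 mm (4 N starts it, 10 N reaches the stop), and comes back up when let go.
- rail_left (a point): Top centre of the white end piece at the row's +y end. How the loose button feels: 1 to 2 N near an end tips it about its middle, up to 0.1 rad (the end dips 4.5 mm); let go, it levels itself. At its middle it resists up to about 9 N, then sinks 4.5 mm straight down to a firm stop (home) and stays there, no longer rocking. A hard push on an end sinks it only partly.
- cap_a: Oblong smoked-black button cap with a glowing red dot on top (dot nearer its +y end), one of five alike in a row; rounded ends, 84 mm long (its y axis, along the row), 30 mm wide (its x axis), 12 mm thick. Origin at the centre of its underside; its flat top lies 12 mm above the origin (z axis), so its ends are at y = +42 and -42 mm. It stands 5 to 9 mm above the white housing and the steel rim around it.
- cap_b: Button cap like cap_a, same axes and origin.
- cap_c: Button cap like cap_a, same axes and origin.
- cap_d: Button cap like cap_a, same axes and origin.
- cap_e: Button cap like cap_a, same axes and origin.
- stand_blue: Loose clear plastic price-card stand with a blue card, 66 mm wide, 50 mm deep, 81 mm high; origin at the centre of its underside. Behind the row of buttons; leave it alone.
- stand_pink: Loose clear plastic price-card stand with a pink card, 66 mm wide, 50 mm deep, 81 mm high; origin at the centre of its underside. Behind the row of buttons; leave it alone.
- stand_yellow: Loose clear plastic price-card stand with a yellow card, 66 mm wide, 50 mm deep, 81 mm high; origin at the centre of its underside. Behind the row of buttons; leave it alone.
- stand_green: Loose clear plastic price-card stand with a green card, 66 mm wide, 50 mm deep, 81 mm high; origin at the centre of its underside. Behind the row of buttons; leave it alone.
- screwdriver: Loose screwdriver with an orange handle, 190 mm long along its x axis (handle to -x), lying in front of the row (on the robot's side). Leave it alone.
- pin_tray: Loose steel tray 75 x 105 x 22 mm holding brass locking pins; origin at the centre of its underside. Leave it alone.
- ticket_roll: Loose white paper roll standing on end, 58 mm across, 57 mm high; origin at the centre of its underside. Leave it alone.
- mug: Loose blue mug, 76 mm across, 85 mm high; origin at the centre of its underside. Leave it alone.

How it is judged:
On the way, in this order (a step that is already met when the one before it is completed fails the run):
1. the loose cap has been rocked by a press on its end (tipped more than 0.05 rad) (angle between any of cap_a, cap_b, cap_c, cap_d, cap_e's own z axis and vertical above 0.05 rad), for 0.05 s.
2. the loose cap is pressed home: 3.6 mm or more below where it stood, level, under the fingertips (((distance of cap_a from where it was at the start of the episode above 0.0036 m and angle between cap_a's own z axis and vertical below 0.04 rad and contact force between the fingers and cap_a above 2 N) or (distance of cap_b from where it was at the start of the episode above 0.0036 m and angle between cap_b's own z axis and vertical below 0.04 rad and contact force between the fingers and cap_b above 2 N) or (distance of cap_c from where it was at the start of the episode above 0.0036 m and angle between cap_c's own z axis and vertical below 0.04 rad and contact force between the fingers and cap_c above 2 N) or (distance of cap_d from where it was at the start of the episode above 0.0036 m and angle between cap_d's own z axis and vertical below 0.04 rad and contact force between the fingers and cap_d above 2 N) or (distance of cap_e from where it was at the start of the episode above 0.0036 m and angle between cap_e's own z axis and vertical below 0.04 rad and contact force between the fingers and cap_e above 2 N))), for 0.2 s.
At the end, for the whole second after the job is handed in: The fingertips still bear with more than 2 N on the cap that was loose; it is at least 3.6 mm (of 4.5 mm) below where it stood at the start, level within 0.04 rad and still; the other four caps (which cannot go down by more than 2 mm) stand within 0.9 mm of where they were (((distance of cap_a from where it was at the start of the episode above 0.0036 m and angle between cap_a's own z axis and vertical below 0.04 rad and contact force between the fingers and cap_a above 2 N and linear speed of cap_a below 0.01 m/s) or (distance of cap_b from where it was at the start of the episode above 0.0036 m and angle between cap_b's own z axis and vertical below 0.04 rad and contact force between the fingers and cap_b above 2 N and linear speed of cap_b below 0.01 m/s) or (distance of cap_c from where it was at the start of the episode above 0.0036 m and angle between cap_c's own z axis and vertical below 0.04 rad and contact force between the fingers and cap_c above 2 N and linear speed of cap_c below 0.01 m/s) or (distance of cap_d from where it was at the start of the episode above 0.0036 m and angle between cap_d's own z axis and vertical below 0.04 rad and contact force between the fingers and cap_d above 2 N and linear speed of cap_d below 0.01 m/s) or (distance of cap_e from where it was at the start of the episode above 0.0036 m and angle between cap_e's own z axis and vertical below 0.04 rad and contact force between the fingers and cap_e above 2 N and linear speed of cap_e below 0.01 m/s)) and (distance of cap_a from where it was at the start of the episode below 0.0009 m or distance of cap_a from where it was at the start of the episode above 0.0036 m) and (distance of cap_b from where it was at the start of the episode below 0.0009 m or distance of cap_b from where it was at the start of the episode above 0.0036 m) and (distance of cap_c from where it was at the start of the episode below 0.0009 m or distance of cap_c from where it was at the start of the episode above 0.0036 m) and (distance of cap_d from where it was at the start of the episode below 0.0009 m or distance of cap_d from where it was at the start of the episode above 0.0036 m) and (distance of cap_e from where it was at the start of the episode below 0.0009 m or distance of cap_e from where it was at the start of the episode above 0.0036 m)); the arm keeps its last pose, push and grip.
It fails at once if a cap is prised or lifted up (its underside more than 42.5 mm above the bench, 3.5 mm higher than the highest stands at the start) (height (world z) of any of cap_a, cap_b, cap_c, cap_d, cap_e above 0.0425 m).
It fails at once if a card stand, the screwdriver, the tray, the paper roll or the mug is moved by more than 20 mm (distance of any of stand_blue, stand_pink, stand_yellow, stand_green, screwdriver, pin_tray, ticket_roll, mug from where it was at the start of the episode above 0.02 m).
It also fails if it takes over 54 s, if anything falls off the work surface, if the arm or the gripper's body presses on something with over 40 N, if the wrist force passes 120 N, or if a joint passes its speed limit or range.

## Working session

There is one attempt and no reset: what is moved stays moved. The work goes in short steps, Python scripts to look and compute and a tool call to move; the robot and the scene stay as the last step left them, time stands still between calls to the robot, and variables do not carry over. Pictures are saved under pics/ and viewed, and the job is handed in when it is done.

Besides the shell and the picture viewer there is one more tool, called after "Call:" by a JSON object that holds its "name" and its "arguments", one argument or row to a line. servo_tool: Moves the arm, as the interface text tells. Its arguments: {"type":"object","properties":{"targets":{"type":"string"}},"required":["targets"]}

```bash
ls; mkdir -p pics; python3 - <<'E'
from bench import get_obs, vision, robot
import cv2
print(get_obs())
for n in("side","top"):
    s=vision.snapshot(n); cv2.imwrite(f"pics/{n}0.png",s["image"][:,:,::-1]); print(n,s["mtx"].tolist(),s["world_from_camera"].round(4).tolist())
E
```

```text
pics
{'time': 0.0, 'joint_positions': array([-1.24313117e+00,  8.79520342e-02,  1.37225542e+00,  5.96438983e-06,
        1.68360344e+00, -1.03120343e-01]), 'qvel': array([ 0.00167434,  0.00037496, -0.00096273, -0.00103477, -0.00031341,
        0.00094139]), 'joint_torque': array([ 1.28689171e-03, -3.40176880e+01, -3.02427900e+01,  7.19341985e-02,
        3.30341526e-02, -1.67394232e-04]), 'tool_pos': array([ 0.22947969, -0.49922884,  0.20430522]), 'ee_rot': array([-3.14135842e+00,  2.20585051e-03, -1.14000990e+00]), 'wrist_force': array([0.48709118, 0.309939  , 0.25018697]), 'wrist_torque': array([ 0.02726337, -0.04358734,  0.03372082]), 'width': 0.09409747420056264}
side [[421.5364485125285, 0.0, 317.179834910312], [0.0, 421.5364485125285, 198.2579676571558], [0.0, 0.0, 1.0]] [[0.9958, -0.0668, 0.0631, 0.4626], [-0.0918, -0.7547, 0.6496, -0.6465], [0.0042, -0.6527, -0.7576, 0.8852], [0.0, 0.0, 0.0, 1.0]]
top [[450.2715721039662, 0.0, 318.5127294932726], [0.0, 450.2715721039662, 202.1567125014602], [0.0, 0.0, 1.0]] [[0.0043, -0.9837, 0.1796, 0.3342], [-1.0, -0.0048, -0.0025, 0.0615], [0.0034, -0.1795, -0.9837, 1.2472], [0.0, 0.0, 0.0, 1.0]]
```

View pics/side0.png

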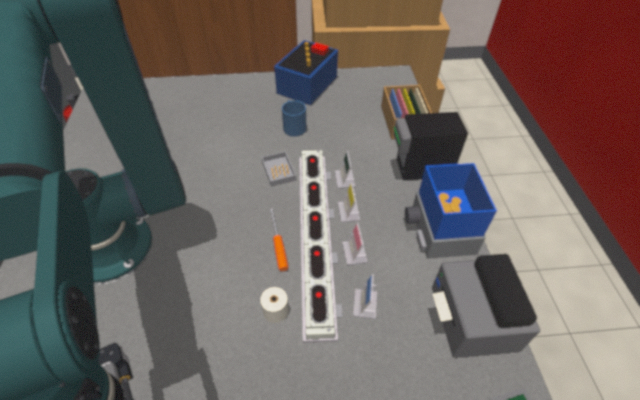

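View pics/top0.png

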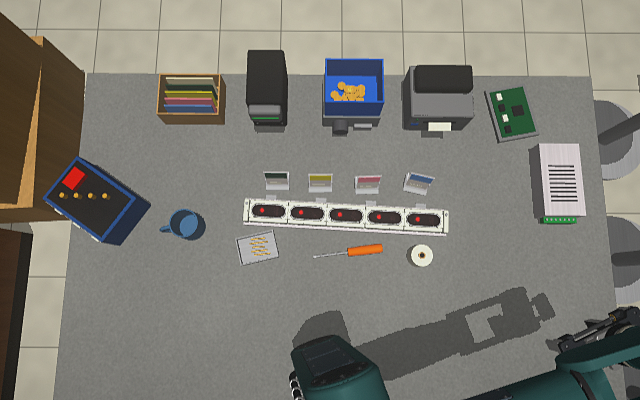

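The side view shows the rail running from about (312,152) to (320,337). In the top view it runs from (245,210) to (448,222), with the stands behind it and the tray, screwdriver and roll in front. I'll enlarge both.

```bash
python3 - <<'E'
import cv2
a=cv2.imread("pics/top0.png")[190:244,238:338]; b=cv2.imread("pics/top0.png")[190:244,350:450]
import numpy as np
f=lambda i:cv2.resize(i,None,fx=5.5,fy=5.5,interpolation=cv2.INTER_CUBIC)
cv2.imwrite("pics/top0c.png",np.vstack([f(cv2.imread("pics/top0.png")[194:240,240:380])[:, :770],f(cv2.imread("pics/top0.png")[194:240,320:460])[:, :770]]))
c=cv2.imread("pics/side0.png")[145:345,290:390]
cv2.imwrite("pics/side0c.png",cv2.resize(c,None,fx=3,fy=3,interpolation=cv2.INTER_CUBIC))
E
```

```text
(no output)
```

View pics/top0c.png

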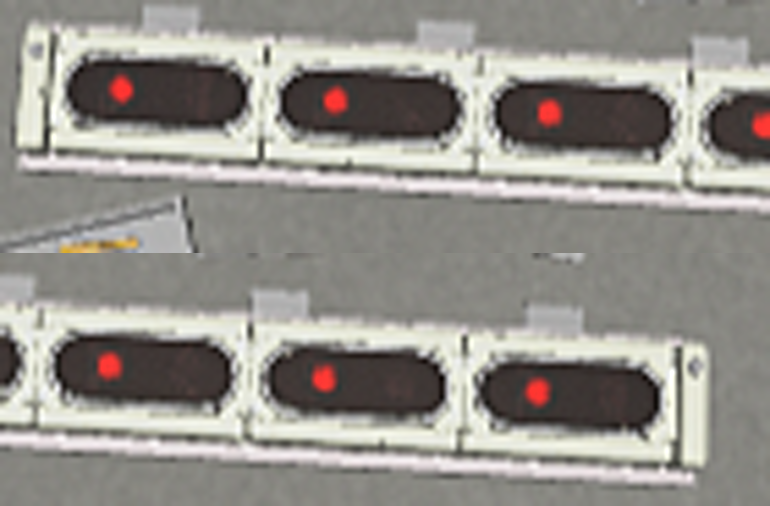

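View pics/side0c.png

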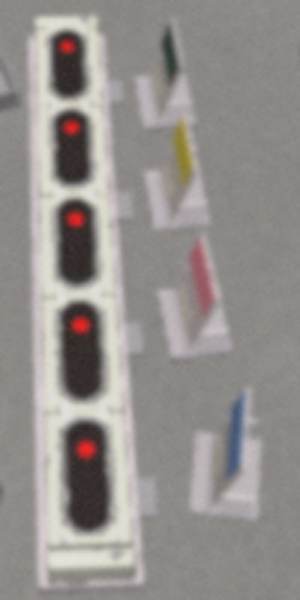

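```bash
cat > h.py <<'E'
import numpy as np, cv2
from bench import get_obs, vision, robot
def ray(s,u,v,z):
    d=np.linalg.inv(s["mtx"])@[u,v,1]; T=s["world_from_camera"]; d=T[:3,:3]@d; o=T[:3,3]
    return o+d*(z-o[2])/d[2]
def blobs(img,box,mode):
    x0,y0,x1,y1=box; c=img[y0:y1,x0:x1].astype(int)
    r,g,b=c[...,0],c[...,1],c[...,2]
    m=(g<90) if mode=="cap" else ((r>170)&(g<90))
    n,l,st,ce=cv2.connectedComponentsWithStats(m.astype(np.uint8))
    o=[]
    for i in range(1,n):
        if st[i,4]>(60 if mode=="cap" else 2):
            w=None
            ys,xs=np.where(l==i)
            o.append((xs.mean()+x0,ys.mean()+y0,st[i,4],st[i,:4]+[x0,y0,0,0]))
    return o
E
python3 - <<'E'
from h import *
for n,box in(("top",(245,196,450,236)),("side",(303,150,335,328))):
    s=vision.snapshot(n)
    for md in("cap","dot"):
        for u,v,a,st in blobs(s["image"],box,md): print(n,md,round(u,1),round(v,1),a,st,ray(s,u,v,.049 if md=="dot" else .047).round(4))
s=vision.snapshot("top")
# end pieces
for nm,u,v in (("left",240+32/5.5,194+88/5.5),("right",320+695/5.5,194+(405-253)/5.5)): print(nm,ray(s,u,v,.042))
E
```

```text
top cap 268.1 210.4 343 [252 204  33  13] [0.5301 0.1945 0.047 ]
top cap 306.8 212.5 340 [290 207  34  12] [0.5247 0.0898 0.047 ]
top cap 345.6 214.8 343 [330 209  32  14] [ 0.519  -0.0148  0.047 ]
top cap 384.4 217.0 339 [369 211  32  13] [ 0.5134 -0.1194  0.047 ]
top cap 423.5 219.4 341 [407 214  33  13] [ 0.5074 -0.2245  0.047 ]
top dot 261.6 209.6 13 [260 208   4   4] [0.5317 0.2117 0.049 ]
top dot 300.5 211.7 14 [299 210   4   4] [0.5265 0.1068 0.049 ]
top dot 339.5 213.9 15 [338 212   4   5] [0.5211 0.0018 0.049 ]
top dot 378.4 216.4 13 [377 215   4   4] [ 0.5148 -0.1029  0.049 ]
top dot 417.2 218.6 12 [416 217   4   4] [ 0.5093 -0.2073  0.049 ]
side cap 312.3 166.1 186 [308 156  10  21] [0.5297 0.1922 0.047 ]
side cap 313.5 193.7 223 [309 182  11  24] [0.5243 0.0889 0.047 ]
side cap 315.0 225.2 276 [310 212  11  27] [ 0.5188 -0.0154  0.047 ]
side cap 316.6 261.4 347 [311 246  13  32] [ 0.5133 -0.1205  0.047 ]
side cap 318.6 303.0 425 [312 286  14  36] [ 0.508  -0.2258  0.047 ]
side dot 312.2 160.2 6 [311 159   3   3] [0.5312 0.2139 0.049 ]
side dot 313.3 187.1 9 [312 186   4   3] [0.5256 0.1106 0.049 ]
side dot 314.7 217.8 12 [313 216   4   4] [0.52   0.0065 0.049 ]
side dot 316.5 253.0 12 [315 252   4   3] [ 0.5151 -0.0988  0.049 ]
side dot 318.1 294.4 17 [316 293   5   4] [ 0.5088 -0.2063  0.049 ]
left [0.5315921 0.2553416 0.042    ]
right [ 0.50234197 -0.28733315  0.042     ]
```

```bash
cat >> h.py <<'E'
from scipy.spatial.transform import Rotation as R
u=np.array([.054,.9985,0]); YAW=-.054
C=np.array([[.5074,-.225,0],[.5133,-.12,0],[.519,-.015,0],[.5246,.0895,0],[.530,.194,0]])
def plan(cmd_pos,cmd_rpy,tgt,rpy=(np.pi,0,YAW)):
    A=R.from_euler("xyz",cmd_rpy); B=R.from_euler("xyz",rpy)
    print("shift",(A.inv().apply(np.array(tgt)-cmd_pos)/.25).round(4),"turn",((A.inv()*B).as_rotvec()/np.pi).round(4))
E
python3 - <<'E'
from h import *
for i in range(5): print(i,(C[i]-.031*u).round(4),(C[i]+.031*u).round(4))
t=C[0]-.031*u; t[2]=.12
plan([.23,-.5,.206],(np.pi,0,-1.14),t)
E
```

```text
0 [ 0.5057 -0.256   0.    ] [ 0.5091 -0.194   0.    ]
1 [ 0.5116 -0.151   0.    ] [ 0.515 -0.089  0.   ]
2 [ 0.5173 -0.046   0.    ] [0.5207 0.016  0.    ]
3 [0.5229 0.0585 0.    ] [0.5263 0.1205 0.    ]
4 [0.5283 0.163  0.    ] [0.5317 0.225  0.    ]
shift [-0.4264 -1.4098  0.344 ] turn [ 0.      0.     -0.3457]
```

Call:
{"name": "servo_tool", "arguments": {
  "targets": "0 -0.21 -0.7 0 0 0 -0.3457;0 -0.21 -0.7 0 0 0 -0.3457;0 -0.21 -0.7 0 0 0 -0.3457;0 -0.21 -0.7 0 0 0 -0.3457;0 -0.21 -0.7 0 0 0 -0.3457;0 -0.21 -0.7 0 0 0 -0.3457;0 -0.21 -0.7 0 0 0 -0.3457;0 -0.21 -0.7 0 0 0 -0.3457;0 -0.21 -0.7 0 0 0 -0.3457;0 -0.21 -0.7 0 0 0 -0.3457;0 -0.21 -0.7 0 0 0 -0.3457"
}}

```text
time: 1.17
tool_pos: [0.3667, -0.3789, 0.2054]
ee_rot: [-3.141, 0.0, -0.056]
wrist_force: [-0.3, 0.5, 0.5]
width: 0.024
```

```bash
python3 - <<'E'
from h import *
A=R.from_euler("xyz",(np.pi,0,-1.14)); p=np.array([.23,-.5,.206])+A.apply(np.array([-.21,-.7,0])*.25); print(p)
t=C[0]-.031*u; t[2]=.08
plan(p,(np.pi,0,YAW),t)
E
```

```text
[ 0.36708715 -0.3792177   0.206     ]
shift [ 0.5271 -0.5223  0.504 ] turn [0. 0. 0.]
```

Call:
{"name": "servo_tool", "arguments": {
  "targets": "0 0.528 -0.522 0.1 0 0 0;0 0.528 -0.522 0.3 0 0 0;0 0.528 -0.522 0.504 0 0 0;0 0.528 -0.522 0.504 0 0 0;0 0.528 -0.522 0.504 0 0 0;0 0.528 -0.522 0.504 0 0 0;0 0.528 -0.522 0.504 0 0 0;0 0.528 -0.522 0.504 0 0 0"
}}

```text
time: 1.83
tool_pos: [0.5051, -0.255, 0.0782]
ee_rot: [-3.141, 0.003, -0.054]
wrist_force: [-0.1, 0.2, 1.3]
width: 0.0001
```

```bash
python3 - <<'E'
from h import *
o=get_obs(); print(o["tool_pos"],o["ee_rot"],o["wrist_force"],o["width"])
for n in("side","top"):
    s=vision.snapshot(n)
    b=(290,145,390,345) if n=="side" else (340,150,500,260)
    cv2.imwrite(f"pics/{n}1.png",cv2.resize(s["image"][b[1]:b[3],b[0]:b[2],::-1],None,fx=3 if n=="side" else 5,fy=3 if n=="side" else 5,interpolation=cv2.INTER_CUBIC))
E
```

```text
[ 0.50509382 -0.25499155  0.0781838 ] [-3.14066335e+00  3.00964261e-03 -5.35725752e-02] [-0.14050511  0.16679673  1.26632039] 0.00013413275026039404
```

View pics/side1.png

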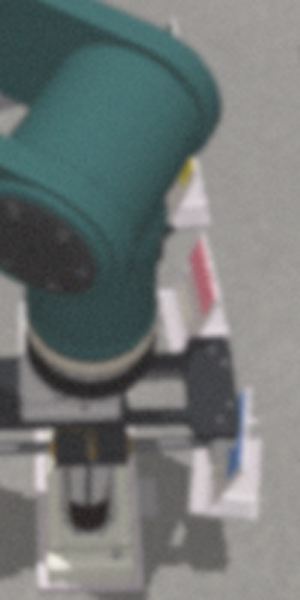

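View pics/top1.png

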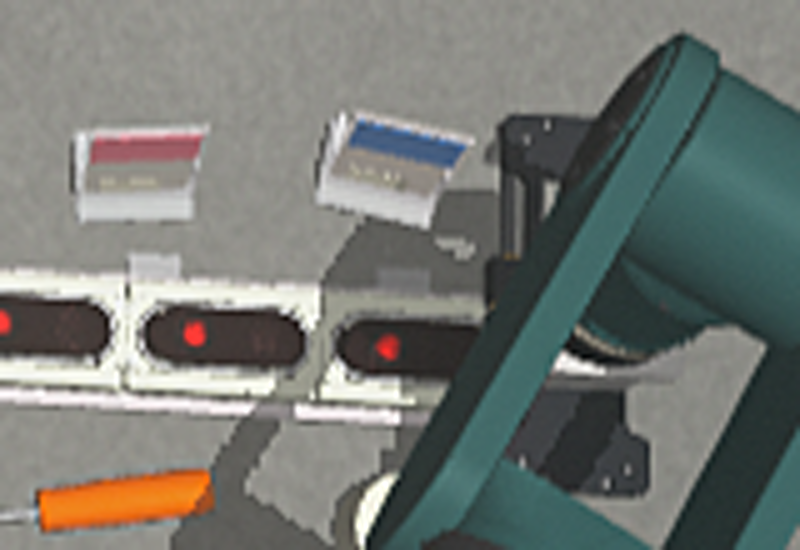

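The closed fingertips are above the −y end of the first cap, clear of the blue stand and the roll. Next I'll descend in steps.

Call:
{"name": "servo_tool", "arguments": {
  "targets": "0 0 0 0.05 0 0 0;0 0 0 0.08 0 0 0;0 0 0 0.1 0 0 0;0 0 0 0.1 0 0 0"
}}

```text
time: 2.27
tool_pos: [0.5042, -0.2558, 0.0528]
ee_rot: [-3.14, 0.002, -0.055]
wrist_force: [-0.1, 0.3, 0.3]
width: 0.0009
```

Call:
{"name": "servo_tool", "arguments": {
  "targets": "0 0 0 0.004 0 0 0;0 0 0 0.008 0 0 0;0 0 0 0.008 0 0 0"
}}

```text
time: 2.52
tool_pos: [0.5057, -0.256, 0.0526]
ee_rot: [3.141, -0.0, -0.054]
wrist_force: [-0.4, 0.6, 0.5]
width: 0.0
```

Call:
{"name": "servo_tool", "arguments": {
  "targets": "0 0 0 0.004 0 0 0;0 0 0 0.004 0 0 0"
}}

```text
time: 2.68
tool_pos: [0.5057, -0.2558, 0.0516]
ee_rot: [3.141, -0.0, -0.054]
wrist_force: [0.7, -0.0, -0.4]
width: 0.0007
```

Call:
{"name": "servo_tool", "arguments": {
  "targets": "0 0 0 0.004 0 0 0;0 0 0 0.004 0 0 0"
}}

```text
time: 2.85
tool_pos: [0.5056, -0.2557, 0.0504]
ee_rot: [3.142, 0.0, -0.054]
wrist_force: [-0.0, -0.1, 0.5]
width: 0.0004
```

Call:
{"name": "servo_tool", "arguments": {
  "targets": "0 0 0 0.004 0 0 0;0 0 0 0.004 0 0 0"
}}

```text
time: 3.02
tool_pos: [0.5055, -0.2557, 0.0493]
ee_rot: [-3.142, 0.0, -0.054]
wrist_force: [0.9, -0.1, 0.4]
width: 0.0001
```

Call:
{"name": "servo_tool", "arguments": {
  "targets": "0 0 0 0.004 0 0 0;0 0 0 0.004 0 0 0"
}}

```text
time: 3.18
tool_pos: [0.5055, -0.2557, 0.0483]
ee_rot: [-3.142, 0.0, -0.054]
wrist_force: [0.1, 0.9, -0.3]
width: 0.0006
```

Call:
{"name": "servo_tool", "arguments": {
  "targets": "0 0 0 0.004 0 0 0;0 0 0 0.004 0 0 0"
}}

```text
time: 3.35
tool_pos: [0.5056, -0.2558, 0.0474]
ee_rot: [3.141, -0.0, -0.054]
wrist_force: [0.9, -0.1, 1.0]
width: 0.0003
```

Call:
{"name": "servo_tool", "arguments": {
  "targets": "0 0 0 0.003 0 0 0;0 0 0 0.003 0 0 0"
}}

```text
time: 3.52
tool_pos: [0.5057, -0.2559, 0.0473]
ee_rot: [3.141, -0.0, -0.054]
wrist_force: [-1.0, -0.2, 2.1]
width: 0.0003
```

Call:
{"name": "servo_tool", "arguments": {
  "targets": "0 0 0 0.003 0 0 0;0 0 0 0.003 0 0 0"
}}

```text
time: 3.68
tool_pos: [0.5058, -0.2559, 0.0467]
ee_rot: [3.141, -0.001, -0.054]
wrist_force: [-1.4, 0.3, 5.4]
width: 0.0004
```

Call:
{"name": "servo_tool", "arguments": {
  "targets": "0 0 0 0.002 0 0 0;0 0 0 0.002 0 0 0;0 0 0 0.002 0 0 0"
}}

```text
time: 3.93
tool_pos: [0.5057, -0.2559, 0.0464]
ee_rot: [3.141, -0.0, -0.054]
wrist_force: [-2.2, 1.7, 6.0]
width: 0.0006
```

Cap 1 took 6 N after about 1 mm, so it is sound. On to cap 2.

Call:
{"name": "servo_tool", "arguments": {
  "targets": "0 0 0 -0.056 0 0 0;0 0 -0.1 -0.056 0 0 0;0 0 -0.25 -0.056 0 0 0;0 0 -0.38 -0.056 0 0 0;0 0 -0.42 -0.056 0 0 0;0 0 -0.42 -0.04 0 0 0;0 0 -0.42 -0.028 0 0 0;0 0 -0.42 -0.024 0 0 0;0 0 -0.42 -0.024 0 0 0"
}}

```text
time: 4.68
tool_pos: [0.5111, -0.152, 0.0511]
ee_rot: [-3.141, 0.001, -0.055]
wrist_force: [0.1, -0.1, -0.5]
width: 0.0003
```

Call:
{"name": "servo_tool", "arguments": {
  "targets": "0 0 0 0.004 0 0 0;0 0 0 0.004 0 0 0"
}}

```text
time: 4.85
tool_pos: [0.5113, -0.1523, 0.0509]
ee_rot: [3.141, -0.0, -0.055]
wrist_force: [-2.0, -0.1, 3.2]
width: 0.0005
```

Call:
{"name": "servo_tool", "arguments": {
  "targets": "0 0 0 0.004 0 0 0;0 0 0 0.004 0 0 0"
}}

```text
time: 5.02
tool_pos: [0.5113, -0.1523, 0.0502]
ee_rot: [3.14, -0.001, -0.055]
wrist_force: [-2.1, -0.6, 5.5]
width: 0.0005
```

Call:
{"name": "servo_tool", "arguments": {
  "targets": "0 0 0 0.004 0 0 0;0 0 0 0.004 0 0 0"
}}

```text
time: 5.18
tool_pos: [0.5114, -0.1523, 0.0496]
ee_rot: [3.139, -0.001, -0.055]
wrist_force: [-2.7, -1.3, 6.7]
width: 0.0005
```

Cap 2 is sound as well: 6.7 N after about 1.3 mm. Cap 3 next.

Call:
{"name": "servo_tool", "arguments": {
  "targets": "0 0 0 -0.044 0 0 0;0 0 -0.1 -0.044 0 0 0;0 0 -0.25 -0.044 0 0 0;0 0 -0.38 -0.044 0 0 0;0 0 -0.42 -0.044 0 0 0;0 0 -0.42 -0.032 0 0 0;0 0 -0.42 -0.02 0 0 0;0 0 -0.42 -0.016 0 0 0;0 0 -0.42 -0.016 0 0 0"
}}

```text
time: 5.93
tool_pos: [0.5165, -0.0474, 0.0517]
ee_rot: [3.141, 0.001, -0.056]
wrist_force: [-0.1, -0.4, -0.3]
width: 0.0004
```

Call:
{"name": "servo_tool", "arguments": {
  "targets": "0 0 0 0.004 0 0 0;0 0 0 0.008 0 0 0;0 0 0 0.008 0 0 0"
}}

```text
time: 6.18
tool_pos: [0.517, -0.0469, 0.0504]
ee_rot: [3.141, -0.0, -0.055]
wrist_force: [-0.1, -0.3, -0.3]
width: 0.0006
```

Call:
{"name": "servo_tool", "arguments": {
  "targets": "0 0 0 0.004 0 0 0;0 0 0 0.004 0 0 0"
}}

```text
time: 6.35
tool_pos: [0.5171, -0.0465, 0.0496]
ee_rot: [3.141, -0.0, -0.054]
wrist_force: [0.1, -0.6, 1.4]
width: 0.0002
```

Call:
{"name": "servo_tool", "arguments": {
  "targets": "0 0 0 0.004 0 0 0;0 0 0 0.004 0 0 0"
}}

```text
time: 6.52
tool_pos: [0.5172, -0.0465, 0.0487]
ee_rot: [3.141, -0.001, -0.054]
wrist_force: [0.4, -1.8, 1.2]
width: 0.0003
```

Cap 3 shows about 1.3 N and isn't stiffening, so it may be the loose one. I'll keep pressing.

Call:
{"name": "servo_tool", "arguments": {
  "targets": "0 0 0 0.004 0 0 0;0 0 0 0.004 0 0 0"
}}

```text
time: 6.68
tool_pos: [0.5173, -0.0466, 0.0484]
ee_rot: [3.14, -0.001, -0.054]
wrist_force: [-0.3, -2.2, 5.4]
width: 0.0005
```

Call:
{"name": "servo_tool", "arguments": {
  "targets": "0 0 0 0.004 0 0 0;0 0 0 0.004 0 0 0"
}}

```text
time: 6.85
tool_pos: [0.5173, -0.0466, 0.0483]
ee_rot: [3.14, -0.001, -0.054]
wrist_force: [-3.3, -2.4, 8.9]
width: 0.0006
```

Call:
{"name": "servo_tool", "arguments": {
  "targets": "0 0 0 -0.005 0 0 0;0 0 0 -0.005 0 0 0"
}}

```text
time: 7.02
tool_pos: [0.5173, -0.0464, 0.0485]
ee_rot: [3.141, -0.001, -0.054]
wrist_force: [-0.7, -1.5, 5.0]
width: 0.0008
```

```bash
python3 - <<'E'
from h import *
o=get_obs(); print(o["tool_pos"],o["wrist_force"],o["wrist_torque"])
a=cv2.imread("pics/top0.png"); b=vision.snapshot("top")["image"][:,:,::-1]
x=slice(322,372);y=slice(198,232)
cv2.imwrite("pics/top2.png",cv2.resize(np.vstack([a[y,x],b[y,x]]),None,fx=8,fy=8,interpolation=cv2.INTER_CUBIC))
E
```

```text
[ 0.51732519 -0.04642817  0.04847903] [-0.70933289 -1.47057351  4.9549036 ] [-0.32396788  0.04686806 -0.03116658]
```

View pics/top2.png

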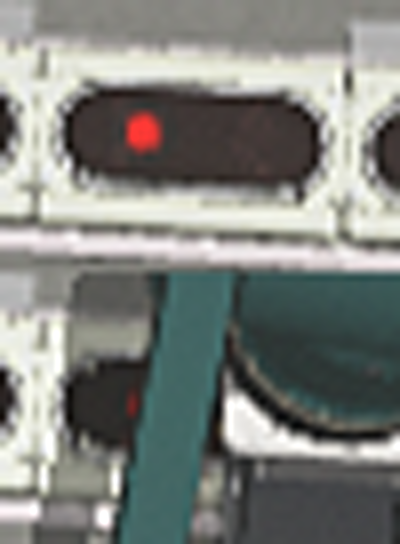

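The top view can't settle it because the arm covers the cap. I'll read the unloading curve instead.

Call:
{"name": "servo_tool", "arguments": {
  "targets": "0 0 0 -0.003 0 0 0;0 0 0 -0.003 0 0 0;0 0 0 -0.003 0 0 0"
}}

```text
time: 7.32
tool_pos: [0.5172, -0.0463, 0.0485]
ee_rot: [3.141, -0.001, -0.054]
wrist_force: [1.5, -1.7, 3.1]
width: 0.0006
```

Call:
{"name": "servo_tool", "arguments": {
  "targets": "0 0 0 -0.003 0 0 0;0 0 0 -0.003 0 0 0;0 0 0 -0.003 0 0 0"
}}

```text
time: 7.57
tool_pos: [0.5169, -0.0458, 0.0489]
ee_rot: [-3.141, 0.0, -0.054]
wrist_force: [1.2, -0.9, 1.2]
width: 0.0005
```

Call:
{"name": "servo_tool", "arguments": {
  "targets": "0 0 0 -0.003 0 0 0;0 0 0 -0.003 0 0 0;0 0 0 -0.003 0 0 0"
}}

```text
time: 7.82
tool_pos: [0.5166, -0.0456, 0.0496]
ee_rot: [-3.141, 0.001, -0.054]
wrist_force: [0.2, 1.1, 0.5]
width: 0.0007
```

Call:
{"name": "servo_tool", "arguments": {
  "targets": "0 0 0 -0.003 0 0 0;0 0 0 -0.003 0 0 0;0 0 0 -0.003 0 0 0"
}}

```text
time: 8.07
tool_pos: [0.5166, -0.046, 0.0505]
ee_rot: [-3.141, 0.001, -0.054]
wrist_force: [-0.1, 1.0, -0.1]
width: 0.0003
```

Call:
{"name": "servo_tool", "arguments": {
  "targets": "0 0 0 -0.03 0 0 0;0 0 -0.1 -0.03 0 0 0;0 0 -0.2 -0.03 0 0 0;0 0 -0.248 -0.03 0 0 0;0 0 -0.248 -0.016 0 0 0;0 0 -0.248 -0.005 0 0 0;0 0 -0.248 -0.005 0 0 0"
}}

```text
time: 8.65
tool_pos: [0.5196, 0.0151, 0.0511]
ee_rot: [3.141, 0.002, -0.054]
wrist_force: [-0.4, 0.4, 0.2]
width: 0.0001
```

Call:
{"name": "servo_tool", "arguments": {
  "targets": "0 0 0 0.004 0 0 0;0 0 0 0.004 0 0 0"
}}

```text
time: 8.82
tool_pos: [0.5201, 0.0149, 0.0507]
ee_rot: [3.141, 0.001, -0.055]
wrist_force: [-0.9, 0.3, 0.6]
width: 0.0005
```

Call:
{"name": "servo_tool", "arguments": {
  "targets": "0 0 0 0.004 0 0 0;0 0 0 0.004 0 0 0"
}}

```text
time: 8.98
tool_pos: [0.5204, 0.0152, 0.05]
ee_rot: [3.141, -0.0, -0.055]
wrist_force: [0.4, 0.5, 1.5]
width: 0.0006
```

Call:
{"name": "servo_tool", "arguments": {
  "targets": "0 0 0 0.004 0 0 0;0 0 0 0.004 0 0 0"
}}

```text
time: 9.15
tool_pos: [0.5204, 0.0156, 0.0491]
ee_rot: [3.142, -0.0, -0.054]
wrist_force: [-0.4, 0.4, 1.0]
width: 0.0005
```

Call:
{"name": "servo_tool", "arguments": {
  "targets": "0 0 0 0.003 0 0 0;0 0 0 0.003 0 0 0"
}}

```text
time: 9.32
tool_pos: [0.5205, 0.0157, 0.0488]
ee_rot: [3.141, -0.001, -0.054]
wrist_force: [-0.6, -0.0, 3.2]
width: 0.0005
```

It does the same at the +y end: about 1.3 N of rocking, then a stop. Cap 3 is the loose one, so I'll press its middle.

Call:
{"name": "servo_tool", "arguments": {
  "targets": "0 0 0 -0.031 0 0 0;0 0 0 -0.031 0 0 0;0 0 0.06 -0.031 0 0 0;0 0 0.124 -0.031 0 0 0;0 0 0.124 -0.031 0 0 0;0 0 0.124 -0.016 0 0 0;0 0 0.124 -0.01 0 0 0;0 0 0.124 -0.01 0 0 0;0 0 0.124 -0.01 0 0 0"
}}

```text
time: 10.07
tool_pos: [0.5188, -0.0148, 0.0509]
ee_rot: [3.141, -0.001, -0.053]
wrist_force: [-0.2, -0.3, 2.7]
width: 0.0005
```

Call:
{"name": "servo_tool", "arguments": {
  "targets": "0 0 0 0.004 0 0 0;0 0 0 0.008 0 0 0;0 0 0 0.008 0 0 0"
}}

```text
time: 10.32
tool_pos: [0.5189, -0.0149, 0.0499]
ee_rot: [3.141, -0.001, -0.053]
wrist_force: [-2.7, -0.7, 6.9]
width: 0.0003
```

Call:
{"name": "servo_tool", "arguments": {
  "targets": "0 0 0 0.004 0 0 0;0 0 0 0.004 0 0 0"
}}

```text
time: 10.48
tool_pos: [0.5189, -0.0149, 0.049]
ee_rot: [3.141, -0.001, -0.053]
wrist_force: [-2.4, -0.4, 6.9]
width: -0.0001
```

Call:
{"name": "servo_tool", "arguments": {
  "targets": "0 0 0 0.004 0 0 0;0 0 0 0.004 0 0 0"
}}

```text
time: 10.65
tool_pos: [0.5189, -0.0149, 0.048]
ee_rot: [3.141, -0.001, -0.053]
wrist_force: [-1.8, -0.2, 7.6]
width: 0.0008
```

Call:
{"name": "servo_tool", "arguments": {
  "targets": "0 0 0 0.004 0 0 0;0 0 0 0.008 0 0 0;0 0 0 0.008 0 0 0"
}}

```text
time: 10.9
tool_pos: [0.5189, -0.0149, 0.0467]
ee_rot: [3.141, -0.001, -0.053]
wrist_force: [-3.4, -0.7, 10.1]
width: 0.0004
```

Call:
{"name": "servo_tool", "arguments": {
  "targets": "0 0 0 0.004 0 0 0;0 0 0 0.004 0 0 0"
}}

```text
time: 11.07
tool_pos: [0.5189, -0.0149, 0.0466]
ee_rot: [3.141, -0.001, -0.053]
wrist_force: [-5.8, -0.4, 14.0]
width: 0.0006
```

Call:
{"name": "servo_tool", "arguments": {
  "targets": "0 0 0 0.004 0 0 0;0 0 0 0.004 0 0 0;0 0 0 0.004 0 0 0"
}}

```text
time: 11.32
tool_pos: [0.519, -0.0149, 0.0466]
ee_rot: [3.141, -0.001, -0.053]
wrist_force: [-7.1, -1.4, 17.6]
width: 0.0005
```

Call:
{"name": "servo_tool", "arguments": {
  "targets": "0 0 0 0 0 0 0;0 0 0 0 0 0 0;0 0 0 0 0 0 0;0 0 0 0 0 0 0"
}}

```text
time: 11.65
tool_pos: [0.519, -0.0149, 0.0466]
ee_rot: [3.141, -0.002, -0.053]
wrist_force: [-7.7, -1.3, 18.5]
width: 0.0002
```

```bash
python3 - <<'E'
from h import *
o=get_obs(); print(o["tool_pos"],o["wrist_force"],o["qvel"].round(4))
a=vision.snapshot("top")["image"][:,:,::-1]; b=vision.snapshot("side")["image"][:,:,::-1]
cv2.imwrite("pics/fin.png",np.hstack([cv2.resize(a[150:270,230:460],None,fx=2,fy=2),cv2.resize(b[120:360,240:400],None,fx=1,fy=1)]))
E
```

```text
[ 0.51897819 -0.01492962  0.04659193] [-7.72954912 -1.26298359 18.50940474] [-0.0006 -0.0006 -0.0002 -0.0011  0.001  -0.0004]
```

View pics/fin.png

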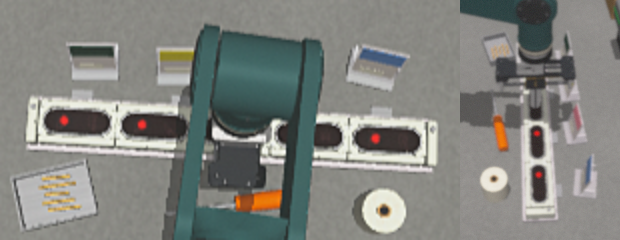

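The pictures show the fingertips on the middle cap only. The stands, roll, tray and screwdriver that are in view have not moved, and the force is steady. I'm handing it in.

```bash
python3 -c "
from bench import robot
print(robot.close_job())"
```

```text
the job is handed in; nothing more can be done
None
```

The loose button is the middle one of the five (cap 3 counting from the −y end). It is now pressed home, with the shut fingertips still holding it down at about 18 N. I handed the job in at about 12 s of the 54 s allowed; no verdict is reported.

- **Finding it:** I pressed one end of each cap in turn from the −y end. Caps 1 and 2 pushed back with 6 to 7 N after about 1 mm, so they are sound. Cap 3 gave way at only 1 to 1.5 N over about 2 mm before stopping, and did the same at its other end. I did not test caps 4 and 5.
- **Pressing it home:** Pressed at its middle, cap 3 sank at about 7 to 8 N (you gave about 9 N). It went down about 4.5 mm to a firm stop with the fingertips at z = 46.6 mm, and stayed still under 18.5 N.
- **Not fully confirmed:** The arm hid the cap from the top camera, so the rocking is judged from force and travel (about 0.08 rad), not from a picture. One end press briefly reached 8.9 N at the tilt stop. The later presses showed no sign that it had sunk the cap.
- **Surroundings:** In the last pictures the stands, screwdriver, tray and roll that could be seen looked unmoved. The mug was outside the cropped view, and the arm never went near it.

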